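# Put the dried shiitake away in the vacuum keeper

### The arm

A 6-joint arm with a two-finger parallel gripper is mounted at the origin on the work surface. World frame = base frame: x ahead of the robot, y to its left, z up, the work surface at z = 0. Lengths are in mm, angles in degrees, forces in N, time in s.
With the tool pointing down it reaches from about 300 to 850 mm from the base axis. Payload 4.2 kg.
Tool frame: the origin (TCP) lies midway between the tips of the shut fingers; the grasp point (between the pads) lies 19 mm behind it; z points along the fingers, y is the line along which they close (so a half turn about z gives the same grasp; the last joint's range is limited). The gripper opens to 91 mm and grips with 3 to 60 N. Pads are 32 mm wide; open, the fingers measure 118 mm over their backs; the gripper's body (76 mm by 178 mm) begins 60 mm behind the grasp point.
Start: joints at [-71.562, 18.312, 89.639, -0, 72.044, -1.146], TCP at [192.734, -541.753, 213.976] pointing down, gripper open.
Joint ranges: [-177.97, 177.97], [-48.28, 115.42], [12.27, 149.76], [-77.06, 257.06], [2.81, 150.46], [-146.56, 146.56]. Speed limits (degrees/s): [147.25, 147.25, 180, 180, 180, 180].

### API

Orientations are given as [roll, pitch, yaw] about the fixed x, y, z axes, in that order (R = Rz(yaw) Ry(pitch) Rx(roll)).
In Python, from workcell import env gives the robot as it stands.
- The arm moves only by the tool send_rows, never from a script. Its argument "steps" is a list that holds one entry, the list of rows, each a list of 5 numbers: the shift along the tool's x, y, z scaled (see below), then the turn about the tool's z scaled (see below), then the opening, from 0 (shut) to 1 (fully open). In form: [[[dx, dy, dz, yaw, fingers], ...]]. A call has 1 to 5 rows; each row shifts and turns the commanded pose from where the row before left it, along the tool's axes as they then stand; what a row does not reach is not made up. The controller multiplies each number of a shift by 0.04 m and each number of a turn by 0.12 rad. A row lasts 1/12 s, in which the tool goes at most 41.7 mm and 7.16 degrees, less where a joint would pass 70% of its speed; a pose out of reach is approached as far as the arm can. A call with a number of a shift or a turn outside -1 to 1 is refused whole. A call with a gripper value outside its range is refused whole. The fingers move at their own pace and stop on an object; "squeeze" is the grip in N (left out, the last holds). Time passes only in rows, so rows that do not move let the fingers close. It gives the time, the measured TCP pose, the force, the opening and the grip force at its end, in the units of the state.
- env.state(): the state, without advancing time (a new reading comes with each control period).
- env.grab_frame(name): name is "scene" or "top" or "wrist"; returns a dict with "pixels" (400x640x3 uint8, red, green, blue), "depth" (400x640 float32, mm along the optical axis (not along the pixel's ray), 0 where there is no reading), "intrinsics" (3x3 intrinsics, pixels), "dist" ([k1, k2, p1, p2, k3] as OpenCV has them; the pictures are not rectified), "cam_to_world" (4x4, takes a point from camera to world coordinates). Camera axes: x right, y down, z forward; pixel columns grow to the right and rows downward; lengths in mm; the calibration is good to about 2 mm. A picture is of the moment at which its call begins.
- env.job_done(): hands the job in; it is judged then, once.
The state is a dict: "time_s": time; "qpos": joint angles; "qvel": joint speeds; "effort": joint torques, N m; "ee_pos": TCP position; "ee_rot": TCP orientation; "force": force on the tool from outside, world axes, zero at the start; "torque": the same for the moment, N m; "gripper_width": finger opening in mm; "gripper_force": force on a finger pad.
Only numpy, scipy, OpenCV 4.12 (cv2) and the standard library are available. Lean on these libraries where they do the work, as an engineer would, in place of code of your own. Each camera call takes 0.05 s, during which the arm holds its last target. There are 200 camera calls.

### The job

Put all the dried shiitake mushrooms lying on the wooden board away in the vacuum keeper: first press its small release plunger fully down to let the vacuum go, then lift the lid off by its knob, lay it flat on the bamboo rolling mat and put every mushroom in the glass canister. Then put the lid back so that it sits properly all round, and draw the vacuum with three full strokes of the larger pump plunger, each right down to its stop and let all the way up again. Leave all other things where they are.

Things in the scene. Friction and masses are not known exactly. Their poses are not given: they have to be found in the camera images.
- keeper: vacuum keeper, fixed: grey base 250 x 170 x 20 mm (x -165 to +85 mm), glass canister on it (outside 140 mm across, wall 5 mm, inside 130 mm at the mouth, 124 mm at the floor, rim 110 mm above the worktop), two steel-headed plungers in grey housings before it: pump at (-120, +42) mm, release at (-120, -45) mm. Origin: canister axis at worktop level; x from plungers to canister, z up
- canister_mouth (a point): centre of the canister's mouth at rim height, axes as the keeper's
- canister_floor (a point): centre of the canister's inner floor, 85 mm below the mouth
- pump (a joint): pump plunger, m: 0 up, 0.025 at its stop; springs back up by itself; 4 N to start, 10 N at the stop
- pump_top (a point): centre of the top of the pump plunger's round steel head (44 mm across), 115 mm above the worktop when up; moves with it
- vent (a joint): release plunger, m: 0 up, 0.010 at its stop; springs back up by itself; 3 N to start, 6 N at the stop
- vent_top (a point): centre of the top of the release plunger's small steel head (22 mm across), 80 mm above the worktop when up; moves with it
- lid: loose round white lid (0.15 to 0.31 kg): flange 150 mm across, 8 mm thick; under it a plug 116 mm across, 10 mm deep, that enters the mouth with 7 mm play all round; a knob on top. Origin: centre of the plug's underside; z up. Seated, the flange rests on the rim, origin 10 mm below the mouth. Flange top 18 mm, knob top 50 mm above the origin
- lid_knob (a point): middle of the lid's round steel knob, 34 mm across and 20 mm tall on a 22 mm neck 12 mm tall; 40 mm above the lid's origin
- mat: bamboo rolling mat, fixed, flat, 200 x 200 x 6 mm, slats along its y. Origin: centre of its underside. It lies to the left or the right of the keeper
- board: wooden board, fixed, flat, 230 (x) x 170 (y) x 10 mm. Origin: centre of its underside. On the keeper's other side
- shiitake0: dried shiitake mushroom lying stem up (15 g): dark cap 44 mm across and 18 mm thick, widest 10 to 16 mm up, pale gills on top, and an upright stem 16 mm thick and 16 mm long on top (18 to 34 mm above the origin). Origin: centre of the underside; z points along the stem. At the start on the board; some of the five may be absent
- shiitake1: another dried shiitake mushroom, same as shiitake0, perhaps absent
- shiitake2: another dried shiitake mushroom, same as shiitake0, perhaps absent
- shiitake3: another dried shiitake mushroom, same as shiitake0, perhaps absent
- shiitake4: another dried shiitake mushroom, same as shiitake0, perhaps absent
- dish: small white ceramic dish, 48 mm across, 18 mm high, among the mushrooms on the board: to be left there. Origin: centre of its underside
- bowl: steel bowl, 150 mm across, 65 mm high: leave alone
- mould: white plastic onigiri mould, 85 x 85 x 38 mm: leave alone
- soy: amber glass bottle, 54 mm across, 150 mm tall: leave alone
- cup: blue ceramic cup, 72 mm across, 75 mm tall: leave alone
- spoon: wooden spoon on the left: leave alone
- jar: glass jar with a wooden cap, 64 mm across, 90 mm tall, on the right: leave alone
Mind the look-alikes: they are no part of the job. What is shaped like the lid but green or orange is not meant.

How it is judged:
By the outcome, as a careful person would: the job done as asked, in the order asked, and still so for the second after the job is handed in, with the robot touching nothing.
Of shiitake0, shiitake1, shiitake2, shiitake3, shiitake4 only 3 to 5 are there at a start; the rules pass over those that are not, and their reading is None.
At some moment in a run one of shiitake0, shiitake1, shiitake2, shiitake3, shiitake4 may be knocked a few centimetres aside while the robot is not near it.
Once in a run the grip may slacken for a moment while it holds something.
It also fails if it takes over 200 s, if anything falls off the work surface, if the arm or the gripper's body presses on something with over 40 N, if the wrist force passes 120 N, or if a joint passes its speed limit or range.

## Working session

There is one attempt and no reset: what is moved stays moved. The work goes in short steps, Python scripts to look and compute and a tool call to move; the robot and the scene stay as the last step left them, time stands still between calls to the robot, and variables do not carry over. Pictures are saved under pics/ and viewed, at most 14 in all, crops included, and the job is handed in when it is done.

Besides the shell and the picture viewer there is one more tool, called after "Call:" as name(argument=value, ...) on one line, values as JSON. send_rows: Moves the arm, as the interface text tells. Shifts and turns lie within -1 to 1; 1 stands for 0.04 m of shift or 0.12 rad of turn. Its arguments: {"type":"object","properties":{"steps":{"type":"array"},"squeeze":{"type":"number"}},"required":["steps"]}

```bash
mkdir -p pics; ls; cat > h.py <<'E'
import numpy as np, cv2
from workcell import env
def grab(n,save=None):
    f=env.grab_frame(n)
    if save: cv2.imwrite('pics/'+save+'.png',f['pixels'][:,:,::-1])
    return f
def ray(f,uv,z):
    uv=np.array(uv,float).reshape(-1,1,2)
    p=cv2.undistortPoints(uv,np.array(f['intrinsics']),np.array(f['dist'])).reshape(-1,2)
    T=np.array(f['cam_to_world']); d=np.c_[p,np.ones(len(p))]@T[:3,:3].T; o=T[:3,3]
    return o+d*((z-o[2])/d[:,2])[:,None]
def cloud(f):
    h,w=f['depth'].shape
    u,v=np.meshgrid(np.arange(w),np.arange(h))
    p=cv2.undistortPoints(np.stack([u,v],-1).reshape(-1,1,2).astype(float),np.array(f['intrinsics']),np.array(f['dist'])).reshape(-1,2)
    d=f['depth'].reshape(-1,1); T=np.array(f['cam_to_world'])
    return ((np.c_[p,np.ones(len(p))]*d)@T[:3,:3].T+T[:3,3]).reshape(h,w,3)
E
python3 - <<'E'
from h import *
f=grab('top','top0'); g=grab('scene','scene0')
print(f['cam_to_world']); print(g['cam_to_world']); print(env.state())
E
```

```text
pics
[[ 1.69039846e-03 -9.91522186e-01  1.29926509e-01  3.29173288e+02]
 [-9.99958867e-01 -2.83378691e-03 -8.61589882e-03  1.04208770e+01]
 [ 8.91103887e-03 -1.29906601e-01 -9.91486192e-01  2.06168081e+03]
 [ 0.00000000e+00  0.00000000e+00  0.00000000e+00  1.00000000e+00]]
[[ 7.00281895e-01  5.95909339e-01 -3.93061480e-01  1.10275817e+03]
 [ 7.13864153e-01 -5.85955798e-01  3.83475911e-01 -5.43231367e+02]
 [-1.79977670e-03 -5.49133738e-01 -8.35732552e-01  1.26437971e+03]
 [ 0.00000000e+00  0.00000000e+00  0.00000000e+00  1.00000000e+00]]
{'time_s': 0.1, 'qpos': array([-7.15618168e+01,  1.83489960e+01,  8.96976945e+01, -1.78242240e-03,
        7.20432904e+01, -1.14621398e+00]), 'qvel': array([ 0.11343739, -0.04144263, -0.10956672, -0.04584101, -0.03756901,
       -0.03016662]), 'effort': array([-1.20686014e-03, -4.13335419e+01, -2.32509309e+01,  7.27523211e-02,
        4.21980664e-02, -4.62025127e-05]), 'ee_pos': array([ 192.58887833, -541.329307  ,  213.20580619]), 'ee_rot': array([-1.79910003e+02, -1.05569699e-04,  1.95849480e+01]), 'force': array([-0.67432544, -0.17845695, -0.26443541]), 'torque': array([ 0.00596782, -0.00536441, -0.00485678]), 'gripper_force': 0.0, 'gripper_width': 91.07480157488324}
```

View pics/top0.png

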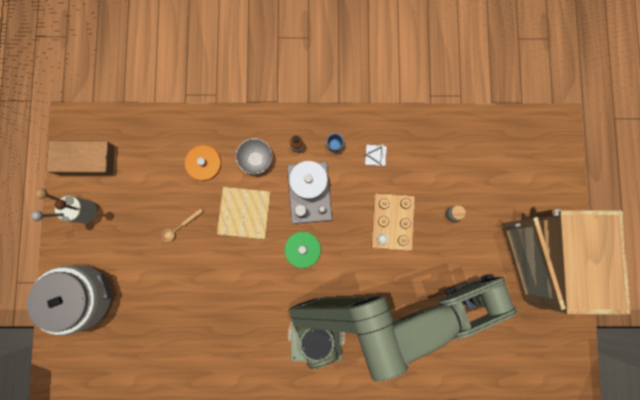

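View pics/scene0.png

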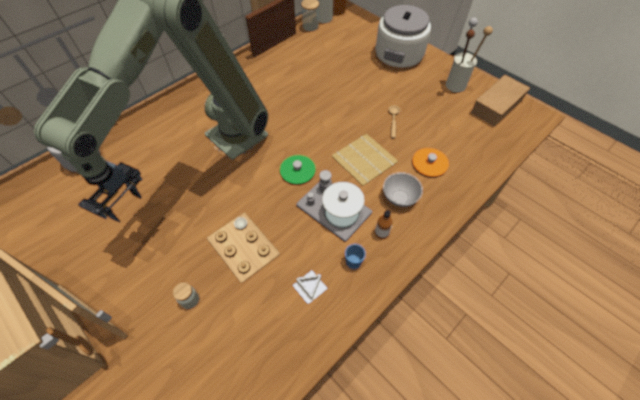

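```bash
python3 - <<'E'
from h import *
f=grab('top'); P=cloud(f); im=f['pixels']
hsv=cv2.cvtColor(im,cv2.COLOR_RGB2HSV)
def rep(name,mask,z,box):
    m=np.zeros_like(mask,np.uint8); u0,v0,u1,v1=box; m[v0:v1,u0:u1]=(mask[v0:v1,u0:u1]*255)
    cs=cv2.findContours(m,cv2.RETR_EXTERNAL,cv2.CHAIN_APPROX_NONE)[0]
    for c in cs:
        if len(c)<8: continue
        w=ray(f,c,z)[:,:2].astype(np.float32); r=cv2.minAreaRect(w); e=cv2.minEnclosingCircle(w)
        print(name,'rect',np.round(r[0],1),np.round(r[1],1),round(r[2],1),'circ',np.round(e[0],1),round(e[1],1))
H,S,V=[hsv[...,i].astype(int) for i in range(3)]
rep('lid',(S<40)&(V>180),118,(280,155,335,200))
rep('base',(S<60),20,(280,155,340,228))
rep('headz',(S<30)&(V>150),115,(280,202,335,225))
rep('headz80',(S<30)&(V>150),80,(280,202,335,225))
rep('mat',(S<125)&(V>150)&(H<30),6,(210,180,275,245))
rep('board',(S<150)&(V>130)&(H<30),10,(365,185,422,258))
rep('dish',(S<45)&(V>150),28,(365,185,422,258))
b=P[185:258,365:422]; 
m=np.zeros(P.shape[:2],bool); m[185:258,365:422]=b[...,2]>36
rep('stem',m,44,(365,185,422,258))
crop=cv2.resize(im[150:265,200:430],None,fx=3.4,fy=3.4,interpolation=cv2.INTER_CUBIC)
cv2.imwrite('pics/crop0.png',crop[:,:,::-1])
for u,v in [(308,180),(300,211),(322,210),(243,212),(394,230),(308,195),(302,250),(254,157),(296,145),(335,145)]: print((u,v),P[v,u].round(0))
E
```

```text
lid rect [624.4  35. ] [145.7 148.2] 0.2 circ [625.7  34.1] 76.0
base rect [588.4  29.9] [257.5 167.1] 5.1 circ [583.3  28.2] 144.3
headz rect [494.4  22.7] [ 75.8 154.8] 0.5 circ [500.   22.8] 83.9
headz80 rect [497.4  22.9] [ 77.2 157.6] 0.5 circ [503.  23.] 85.4
mat rect [498.8 304.2] [202.6 206.9] 84.9 circ [498.9 304.6] 138.5
board rect [ 460.3 -325.7] [189.2 246.7] 86.2 circ [ 462.6 -326.9] 146.3
dish rect [ 388.2 -274.4] [32.9 37.4] 0.1 circ [ 389.5 -273.3] 20.0
stem rect [ 383.8 -358.8] [22.6 17.4] 36.3 circ [ 384.2 -360.6] 12.6
stem rect [ 457.7 -363.9] [20.6 24.5] 88.8 circ [ 457.6 -363.9] 15.9
stem rect [ 469.8 -277.5] [12.4 24.6] 89.1 circ [ 469.6 -280.8] 12.5
stem rect [ 521.4 -280.5] [ 4.1 16.5] 0.1 circ [ 523.5 -280.5] 8.3
stem rect [ 536.3 -369.7] [12.4 16.6] 88.7 circ [ 536.2 -371.9] 9.2
stem rect [ 538.  -274.6] [12.5 20.8] 0.2 circ [ 540.2 -274.9] 10.8
(308, 180) [614.  33. 160.]
(300, 211) [495.  64. 121.]
(322, 210) [503. -24.  86.]
(243, 212) [500. 305.  11.]
(394, 230) [ 426. -326.   10.]
(308, 195) [560.  33. 117.]
(302, 250) [342.  57.  52.]
(254, 157) [735. 265.   5.]
(296, 145) [765.  83. 106.]
(335, 145) [788. -80.   8.]
```

View pics/crop0.png

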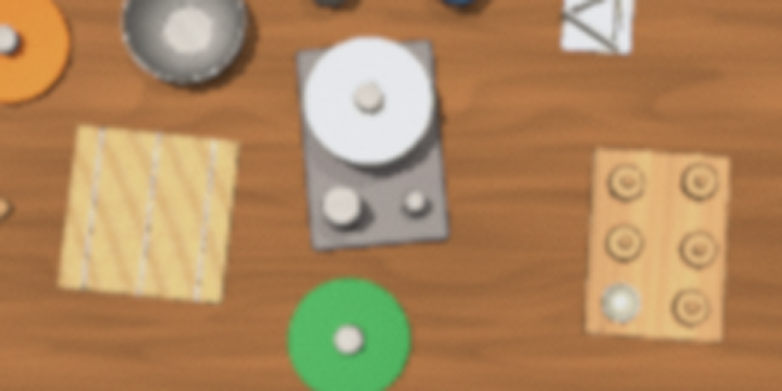

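The top crop shows the white lid on the keeper at pixel (308,180), with the pump at (300,211) and the vent at (322,210). The mat is on the left at (243,212). Five mushrooms and the dish (383,240) are on the board to the right.

Call:
send_rows(steps=[[[0,0,-0.4,0.95,0],[0,0,-0.4,0.95,0],[0,0,-0.4,0.95,0],[0,0,0,0,0],[0,0,0,0,0]]])

```text
time_s: 0.57
ee_pos: [192.8, -541.9, 262.2]
ee_rot: [179.9, -0.0, 0.2]
force: [0.9, 0.6, -0.7]
gripper_width: 60.6
gripper_force: 0.0
```

Call:
send_rows(steps=[[[0.52,-0.87,0,0,0],[0.52,-0.87,0,0,0],[0.52,-0.87,0,0,0],[0.52,-0.87,0,0,0],[0.52,-0.87,0,0,0]]])

```text
time_s: 0.98
ee_pos: [296.7, -365.4, 260.3]
ee_rot: [-179.9, 0.1, 0.1]
force: [0.5, -0.9, -0.4]
gripper_width: 27.1
gripper_force: 0.0
```

Call:
send_rows(steps=[[[0.52,-0.87,0,0,0],[0.52,-0.87,0,0,0],[0.52,-0.87,0,0,0],[0,0,0,0,0],[0,0,0,0,0]]])

```text
time_s: 1.4
ee_pos: [359.4, -261.4, 260.7]
ee_rot: [-179.9, 0.1, 0.4]
force: [-0.0, -0.0, 0.5]
gripper_width: 0.5
gripper_force: 0.0
```

Call:
send_rows(steps=[[[0.52,-0.86,0,0,0],[0.52,-0.86,0,0,0],[0.52,-0.86,0,0,0],[0.52,-0.86,0,0,0],[0.52,-0.86,0,0,0]]])

```text
time_s: 1.82
ee_pos: [463.3, -91.4, 261.1]
ee_rot: [180.0, 0.1, -0.1]
force: [1.2, -1.5, -0.3]
gripper_width: 0.3
gripper_force: 0.0
```

Call:
send_rows(steps=[[[0.52,-0.86,0,0,0],[0.52,-0.86,0,0,0],[0,0,0,0,0],[0,0,0,0,0]]])

```text
time_s: 2.15
ee_pos: [505.1, -22.7, 260.5]
ee_rot: [180.0, 0.1, 0.2]
force: [0.6, -0.8, -0.8]
gripper_width: 0.2
gripper_force: 0.0
```

```bash
python3 - <<'E'
from h import *
f=grab('wrist','w1'); print(np.round(f['cam_to_world'],3)); s=env.state(); print(s['ee_pos'],s['ee_rot'])
E
```

```text
[[ 3.00000e-03 -9.71000e-01 -2.39000e-01  5.72227e+02]
 [-1.00000e+00 -3.00000e-03 -1.00000e-03 -2.19790e+01]
 [ 1.00000e-03  2.39000e-01 -9.71000e-01  4.32463e+02]
 [ 0.00000e+00  0.00000e+00  0.00000e+00  1.00000e+00]]
[504.46702909 -23.68387341 260.76064628] [1.79941939e+02 1.48364321e-01 4.15902135e-02]
```

View pics/w1.png

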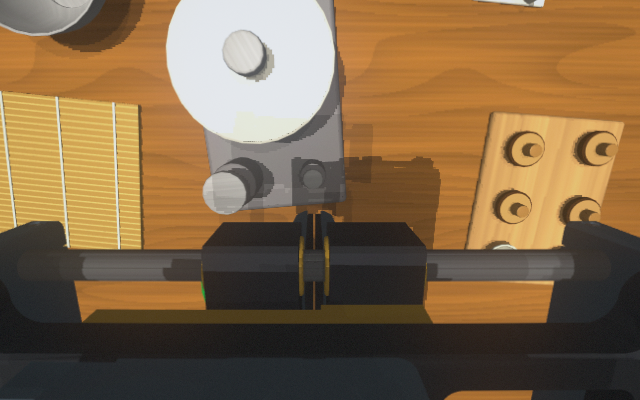

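The wrist view shows the vent head at about (314,174), the pump head at (227,192), the knob at (243,52) and mushroom stems at (533,150), (608,150) and (523,208).

```bash
cat >> h.py <<'E'
def circ(f,mask,box,z,minlen=20):
    m=np.zeros(mask.shape,np.uint8); u0,v0,u1,v1=box; m[v0:v1,u0:u1]=mask[v0:v1,u0:u1]*255
    m=cv2.morphologyEx(m,cv2.MORPH_OPEN,np.ones((3,3),np.uint8))
    out=[]
    for c in cv2.findContours(m,cv2.RETR_EXTERNAL,cv2.CHAIN_APPROX_NONE)[0]:
        if len(c)<minlen: continue
        w=ray(f,c,z)[:,:2].astype(np.float32); e=cv2.fitEllipse(w)
        out.append((np.round(e[0],1),np.round(e[1],1)))
    return out
E
python3 - <<'E'
from h import *
f=grab('wrist'); P=cloud(f); Z=P[...,2]; im=f['pixels']
np.set_printoptions(suppress=True)
print('vent',circ(f,(Z>72)&(Z<88),(295,155,335,192),80))
print('pump',circ(f,(Z>105)&(Z<125),(195,165,265,220),115))
print('knob',circ(f,(Z>140)&(Z<160),(210,20,290,90),150))
print('lid',circ(f,(Z>110)&(Z<160),(150,0,345,150),118))
print('stem',circ(f,(Z>38)&(Z<60),(470,110,640,225),44,8))
hsv=cv2.cvtColor(im,cv2.COLOR_RGB2HSV)
m=((hsv[...,1]<60)&(Z<30)&(Z>12)).astype(np.uint8)*255; m[:,:200]=0;m[:,350:]=0;m[215:]=0
c=max(cv2.findContours(m,0,1)[0],key=len); r=cv2.minAreaRect(ray(f,c,20)[:,:2].astype(np.float32)); print('base',r)
# mat
m=((hsv[...,0]<32)&(hsv[...,1]>60)&(P[...,0]>380)&(np.arange(640)[None]<160)&(np.arange(400)[:,None]>80)&(hsv[...,2]>170)).astype(np.uint8)*255
print([P[v,u].round() for u,v in [(139,105),(139,245),(20,95),(314,174),(227,192),(243,52),(533,150)]])
E
```

```text
vent [(array([506.6, -20.9]), array([20.6, 20.9]))]
pump [(array([498.9,  65.2]), array([42.4, 44.7]))]
knob [(array([620.8,  34. ]), array([32.3, 33.9]))]
lid [(array([613.3,  34.5]), array([127.2, 153.8]))]
stem [(array([ 453.3, -365.8]), array([13.6, 20.8])), (array([ 461.2, -275.4]), array([14.8, 18.9])), (array([ 535.7, -369.1]), array([14.4, 20.1])), (array([ 535. , -279.5]), array([15.5, 18.7]))]
base ((575.482421875, 29.785507202148438), (234.21878051757812, 167.6179656982422), 5.096481800079346)
[array([585., 196.,   2.]), array([400., 215.,   9.]), array([597., 340.,   7.]), array([511., -24.,  80.]), array([499.,  61., 117.]), array([620.,  32., 152.]), array([ 533., -280.,   44.])]
```

Call:
send_rows(steps=[[[0.04,-0.05,0.9,0,0],[0,0,0.9,0,0],[0,0,0.9,0,0],[0,0,0.9,0,0],[0,0,0.6,0,0]]])

```text
time_s: 2.67
ee_pos: [503.7, -22.8, 91.0]
ee_rot: [180.0, 0.2, -0.2]
force: [0.1, 0.3, 0.1]
gripper_width: 0.4
gripper_force: 0.0
```

Call:
send_rows(steps=[[[0,0,0.1,0,0],[0,0,0.1,0,0],[0,0,0.1,0,0],[0,0,0,0,0]]])

```text
time_s: 3.0
ee_pos: [507.2, -21.4, 83.0]
ee_rot: [180.0, -0.1, -0.1]
force: [-0.2, -0.4, 0.5]
gripper_width: 0.1
gripper_force: 0.0
```

Call:
send_rows(steps=[[[0,0,0.1,0,0],[0,0,0.1,0,0],[0,0,0.1,0,0],[0,0,0.05,0,0],[0,0,0,0,0]]])

```text
time_s: 3.42
ee_pos: [508.1, -21.1, 70.2]
ee_rot: [179.9, -0.2, 0.0]
force: [-1.7, -2.3, 16.0]
gripper_width: 0.6
gripper_force: 7.6
```

Call:
send_rows(steps=[[[0,0,0.03,0,0],[0,0,0.03,0,0],[0,0,0,0,0],[0,0,0,0,0]]])

```text
time_s: 3.75
ee_pos: [508.2, -21.1, 70.0]
ee_rot: [179.9, -0.3, 0.0]
force: [-5.5, -1.7, 30.9]
gripper_width: 0.4
gripper_force: 15.4
```

Call:
send_rows(steps=[[[0,0,-0.4,0,0],[0,0,-0.8,0,0],[0,0,-0.9,0,0.3],[0,0,-0.9,0,0.6],[0,0,-0.6,0,0.6]]])

```text
time_s: 4.17
ee_pos: [507.2, -20.3, 212.7]
ee_rot: [-180.0, -0.2, 0.0]
force: [0.2, -0.2, 0.4]
gripper_width: 17.5
gripper_force: 0.0
```

Call:
send_rows(steps=[[[0.7,-0.35,0,0,0.7],[0.7,-0.35,0,0,0.7],[0.7,-0.35,0,0,0.7],[0.75,-0.35,0,0,0.7],[0,0,0,0,0.7]]])

```text
time_s: 4.58
ee_pos: [624.8, 38.1, 208.0]
ee_rot: [-179.9, -0.1, 0.1]
force: [0.2, 0.2, 0.3]
gripper_width: 50.7
gripper_force: 0.0
```

Call:
send_rows(steps=[[[0,0,0.7,0,0.7],[0,0,0,0,0.7],[0,0,0,0,0.7]]])

```text
time_s: 4.83
ee_pos: [618.6, 35.4, 179.8]
ee_rot: [180.0, 0.3, 0.0]
force: [0.3, 0.2, -0.2]
gripper_width: 64.1
gripper_force: 0.0
```

Call:
send_rows(steps=[[[0.03,0.02,0.5,0,0.7],[0,0,0.5,0,0.7],[0,0,0.35,0,0.7],[0,0,0,0,0.7],[0,0,0,0,0.7]]])

```text
time_s: 5.25
ee_pos: [621.5, 34.4, 128.3]
ee_rot: [180.0, -0.0, -0.0]
force: [0.3, -0.3, 0.1]
gripper_width: 63.8
gripper_force: 0.0
```

Call:
send_rows(steps=[[[0,0,0,0,0.25],[0,0,0,0,0.1],[0,0,0,0,0.1],[0,0,0,0,0.1],[0,0,0,0,0.1]]], squeeze=40)

```text
time_s: 5.67
ee_pos: [621.9, 34.5, 128.2]
ee_rot: [180.0, -0.1, -0.0]
force: [0.0, 0.6, 2.0]
gripper_width: 33.5
gripper_force: 21.7
```

Call:
send_rows(steps=[[[0,0,0,0,0.1],[0,0,0,0,0.1],[0,0,-0.1,0,0.1],[0,0,-0.2,0,0.1],[0,0,0,0,0.1]]])

```text
time_s: 6.08
ee_pos: [622.4, 34.6, 140.9]
ee_rot: [-180.0, -0.1, -0.0]
force: [0.3, 0.4, -1.3]
gripper_width: 32.8
gripper_force: 40.0
```

Call:
send_rows(steps=[[[0,0,-0.5,0,0.1],[0,0,-0.5,0,0.1],[0,0,-0.4,0,0.1],[-0.1,-0.2,0,0,0.1],[-0.28,-0.6,0,0,0.1]]])

```text
time_s: 6.5
ee_pos: [607.8, 64.9, 196.0]
ee_rot: [179.9, -0.2, -0.2]
force: [0.8, -0.0, -2.1]
gripper_width: 33.0
gripper_force: 40.0
```

Call:
send_rows(steps=[[[-0.36,-0.8,0,0,0.1],[-0.36,-0.8,0,0,0.1],[-0.36,-0.8,0,0,0.1],[-0.36,-0.8,0,0,0.1],[-0.36,-0.8,0,0,0.1]]])

```text
time_s: 6.92
ee_pos: [532.5, 228.2, 194.3]
ee_rot: [180.0, 0.1, -0.0]
force: [0.3, 0.9, -1.4]
gripper_width: 34.0
gripper_force: 4.0
```

Call:
send_rows(steps=[[[-0.36,-0.8,0,0,0.1],[-0.36,-0.8,0,0,0.1],[-0.17,-0.37,0,0,0.1],[0,0,0,0,0.1],[0,0,0,0,0.1]]])

```text
time_s: 7.33
ee_pos: [497.7, 306.0, 194.5]
ee_rot: [179.9, 0.1, 0.1]
force: [-0.1, 0.6, -1.7]
gripper_width: 33.2
gripper_force: 40.0
```

```bash
python3 - <<'E'
from h import *
f=grab('wrist','w2');print(env.state()['ee_pos'])
E
```

```text
[498.25471913 305.1419571  194.627568  ]
```

View pics/w2.png

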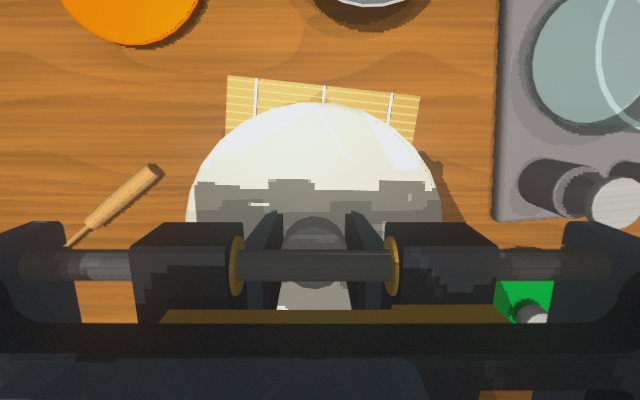

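The lid is held level over the mat, with the flange spanning about (190–440, 100–220) and mat showing round it. The grip dipped once on the way and recovered.

Call:
send_rows(steps=[[[0,0,0.8,0,0.1],[0,0,0.8,0,0.1],[0,0,0.8,0,0.1],[0,0,0.8,0,0.1],[0,0,0.4,0,0.1]]])

```text
time_s: 7.8
ee_pos: [497.1, 302.5, 47.5]
ee_rot: [179.8, 0.3, -0.1]
force: [-0.3, -0.7, -1.6]
gripper_width: 33.1
gripper_force: 40.0
```

Call:
send_rows(steps=[[[0,0,0.1,0,0.1],[0,0,0,0,0.1],[0,0,0,0,0.1]]])

```text
time_s: 8.05
ee_pos: [500.1, 305.1, 48.4]
ee_rot: [-180.0, -0.1, -0.1]
force: [0.0, -0.0, -1.6]
gripper_width: 33.1
gripper_force: 40.0
```

Call:
send_rows(steps=[[[0,0,0.06,0,0.1],[0,0,0,0,0.1],[0,0,0,0,0.1]]])

```text
time_s: 8.3
ee_pos: [499.5, 305.6, 46.2]
ee_rot: [-179.9, -0.1, -0.0]
force: [-0.4, -0.8, -2.8]
gripper_width: 33.3
gripper_force: 40.0
```

Call:
send_rows(steps=[[[0,0,0.1,0,0.1],[0,0,0.08,0,0.1],[0,0,0,0,0.1]]])

```text
time_s: 8.55
ee_pos: [498.4, 305.2, 37.3]
ee_rot: [180.0, 0.1, -0.0]
force: [-0.1, 0.1, -1.0]
gripper_width: 33.4
gripper_force: 40.0
```

Call:
send_rows(steps=[[[0,0,0.06,0,0.1],[0,0,0,0,0.1],[0,0,0,0,0.1]]])

```text
time_s: 8.8
ee_pos: [498.8, 305.3, 35.3]
ee_rot: [180.0, 0.0, -0.0]
force: [0.8, 0.2, -1.3]
gripper_width: 33.1
gripper_force: 40.0
```

Call:
send_rows(steps=[[[0,0,0.05,0,0.1],[0,0,0,0,0.1],[0,0,0,0,0.1]]])

```text
time_s: 9.05
ee_pos: [499.2, 305.6, 34.1]
ee_rot: [-180.0, -0.0, -0.0]
force: [-1.4, -0.4, 2.4]
gripper_width: 33.0
gripper_force: 40.0
```

Call:
send_rows(steps=[[[0,0,0,0,0.4],[0,0,0,0,0.7],[0,0,0,0,0.7],[0,0,0,0,0.7],[0,0,-0.3,0,0.7]]])

```text
time_s: 9.47
ee_pos: [497.4, 304.4, 43.5]
ee_rot: [179.8, 0.2, -0.0]
force: [-0.1, 0.2, 0.4]
gripper_width: 59.8
gripper_force: 0.0
```

Call:
send_rows(steps=[[[0,0,-0.8,0,0.7],[0,0,-1,0,0.5],[0,0,-1,0,0.5],[0,0,-1,0,0.5],[0,0,-1,0,0.5]]])

```text
time_s: 9.88
ee_pos: [498.5, 305.2, 239.4]
ee_rot: [180.0, -0.0, -0.0]
force: [1.3, 0.4, -0.4]
gripper_width: 45.7
gripper_force: 0.0
```

Call:
send_rows(steps=[[[-0.1,0.5,-0.5,0,0.5],[-0.17,0.95,0,0,0.5],[-0.17,0.95,0,0,0.5],[-0.17,0.95,0,0,0.5],[-0.17,0.95,0,0,0.5]]])

```text
time_s: 10.3
ee_pos: [466.9, 132.0, 257.5]
ee_rot: [180.0, -0.0, 0.0]
force: [0.7, -0.5, 0.1]
gripper_width: 45.7
gripper_force: 0.0
```

Call:
send_rows(steps=[[[-0.17,0.95,0,0,0.5],[-0.17,0.95,0,0,0.5],[-0.17,0.95,0,0,0.5],[-0.17,0.95,0,0,0.5],[-0.17,0.95,0,0,0.5]]])

```text
time_s: 10.72
ee_pos: [432.8, -58.2, 257.6]
ee_rot: [180.0, -0.0, 0.0]
force: [1.0, -0.0, -0.5]
gripper_width: 45.5
gripper_force: 0.0
```

Call:
send_rows(steps=[[[-0.17,0.95,0,0,0.5],[-0.17,0.95,0,0,0.5],[-0.17,0.95,0,0,0.5],[-0.17,0.95,0,0,0.5],[-0.17,0.95,0,0,0.5]]])

```text
time_s: 11.13
ee_pos: [398.7, -248.4, 257.6]
ee_rot: [180.0, -0.0, -0.0]
force: [0.8, -0.5, -0.7]
gripper_width: 45.6
gripper_force: 0.0
```

Call:
send_rows(steps=[[[-0.17,0.95,0,0,0.5],[-0.17,0.95,0,0,0.5],[0,0,0,0,0.5],[0,0,0,0,0.5]]])

```text
time_s: 11.47
ee_pos: [385.3, -324.0, 257.0]
ee_rot: [-180.0, 0.0, -0.2]
force: [0.2, -0.2, -0.4]
gripper_width: 45.5
gripper_force: 0.0
```

```bash
python3 - <<'E'
from h import *
f=grab('wrist','w3');print(env.state()['ee_pos'])
t=grab('top','t1')
cv2.imwrite('pics/t1c.png',cv2.resize(t['pixels'][150:265,200:430],None,fx=3.4,fy=3.4,interpolation=cv2.INTER_CUBIC)[:,:,::-1])
E
```

```text
[ 385.57892897 -322.67413165  257.12634336]
```

View pics/w3.png

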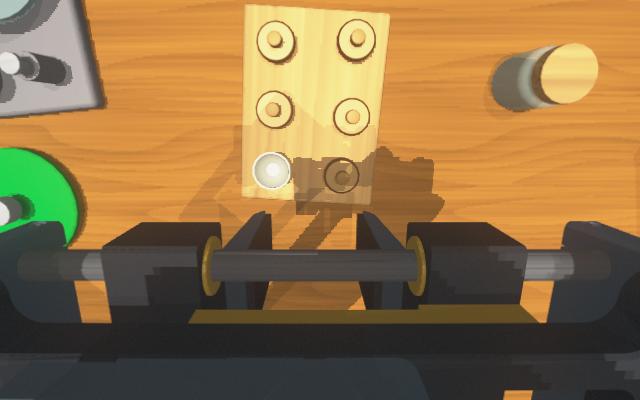

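View pics/t1c.png

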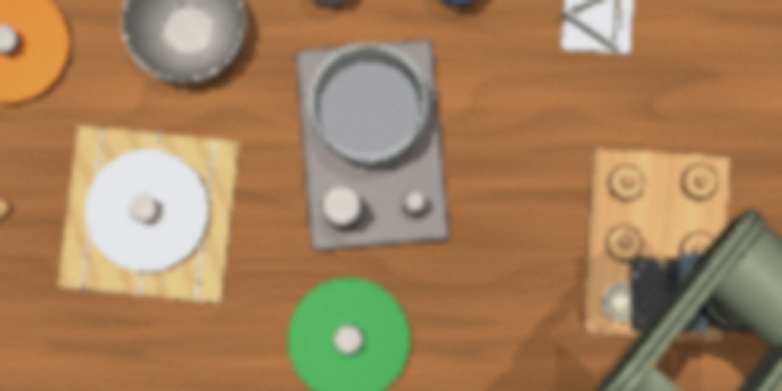

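The lid lies flat on the mat and the canister is open. In the wrist view the stems are at (274,39), (357,38), (273,110), (352,117) and (343,177), and the dish is at (271,170).

```bash
cat >> h.py <<'E'
def stems():
    f=grab('wrist'); P=cloud(f); Z=P[...,2]
    m=((Z>37)&(Z<60)&(P[...,0]>320)&(P[...,0]<620)&(P[...,1]<-190)&(P[...,1]>-440)&(f['depth']>0)).astype(np.uint8)
    m[220:]=0
    n,l,s,c=cv2.connectedComponentsWithStats(m)
    for i in range(1,n):
        if s[i,4]<30: continue
        q=P[l==i]; q=q[q[:,2]>q[:,2].max()-6]
        print('px',c[i].round(),'n',s[i,4],'med xyz',np.median(q,0).round(1),'ray44',ray(f,c[i],44)[0,:2].round(1))
    print('tcp',np.round(env.state()['ee_pos'],1))
E
python3 -c "
from h import *; stems()"
```

```text
px [277.  39.] n 185 med xyz [ 534.1 -281.6   45.2] ray44 [ 533.7 -281.7]
px [360.  38.] n 187 med xyz [ 535.3 -371.6   45.2] ray44 [ 534.9 -371.2]
px [275. 109.] n 163 med xyz [ 460.8 -277.7   45.2] ray44 [ 460.3 -277.5]
px [355. 117.] n 160 med xyz [ 452.  -367.7   45.1] ray44 [ 451.9 -367.5]
px [344. 178.] n 145 med xyz [ 382.2 -357.    45. ] ray44 [ 382.  -357.1]
tcp [ 386.  -321.5  257.4]
```

Call:
send_rows(steps=[[[-0.1,0.87,0.3,0,0.45],[0,0,0.9,0,0.45],[0,0,1,0,0.45],[0,0,1,0,0.45],[0,0,1,0,0.45]]])

```text
time_s: 12.03
ee_pos: [382.6, -356.0, 88.7]
ee_rot: [179.9, -0.1, 0.1]
force: [-0.1, -0.5, -1.6]
gripper_width: 41.0
gripper_force: 0.0
```

Call:
send_rows(steps=[[[0,0,0.6,0,0.45],[0,0,0.4,0,0.45],[0,0,0,0,0.45],[0,0,0,0,0.45]]])

```text
time_s: 12.37
ee_pos: [382.4, -356.2, 49.5]
ee_rot: [-180.0, 0.0, 0.1]
force: [-0.4, -0.3, 0.9]
gripper_width: 41.3
gripper_force: 0.0
```

Call:
send_rows(steps=[[[0,0,0.3,0,0.45],[0,0,0.13,0,0.45],[0,0,0,0,0.3],[0,0,0,0,0.1],[0,0,0,0,0.05]]], squeeze=15)

```text
time_s: 12.78
ee_pos: [382.6, -357.8, 33.4]
ee_rot: [179.9, -0.1, 0.0]
force: [-0.3, 0.3, 0.3]
gripper_width: 23.8
gripper_force: 0.0
```

Call:
send_rows(steps=[[[0,0,0,0,0.05],[0,0,0,0,0.05],[0,0,-0.5,0,0.05],[0,0,-0.8,0,0.05],[0,0,0,0,0.05]]])

```text
time_s: 13.2
ee_pos: [384.6, -360.0, 89.3]
ee_rot: [179.6, -0.4, -0.0]
force: [1.1, 0.2, 0.7]
gripper_width: 15.3
gripper_force: 15.0
```

Call:
send_rows(steps=[[[0,0,-0.9,0,0.05],[0,0,-0.9,0,0.05],[0,0,-0.9,0,0.05],[0.25,-0.38,0,0,0.05],[0.53,-0.755,0,0,0.05]]])

```text
time_s: 13.62
ee_pos: [413.5, -314.8, 195.1]
ee_rot: [179.7, -0.3, -0.3]
force: [0.9, 0.3, -0.9]
gripper_width: 15.0
gripper_force: 15.0
```

Call:
send_rows(steps=[[[0.53,-0.755,0,0,0.05],[0.53,-0.755,0,0,0.05],[0.53,-0.755,0,0,0.05],[0.53,-0.755,0,0,0.05],[0.53,-0.755,0,0,0.05]]])

```text
time_s: 14.03
ee_pos: [519.9, -159.4, 192.3]
ee_rot: [180.0, -0.0, -0.0]
force: [0.0, -1.6, -0.2]
gripper_width: 15.0
gripper_force: 15.0
```

Call:
send_rows(steps=[[[0.53,-0.755,0,0,0.05],[0.53,-0.755,0,0,0.05],[0.53,-0.755,0,0,0.05],[0.53,-0.755,0,0,0.05],[0.53,-0.755,0,0,0.05]]])

```text
time_s: 14.45
ee_pos: [625.9, -8.4, 192.1]
ee_rot: [180.0, 0.0, -0.0]
force: [0.8, -1.5, 0.2]
gripper_width: 15.2
gripper_force: 15.0
```

Call:
send_rows(steps=[[[0.53,-0.755,0,0,0.05],[0.26,-0.37,0,0,0.05],[0,0,0,0,0.05],[0,0,0,0,0.05]]])

```text
time_s: 14.78
ee_pos: [656.7, 35.6, 191.5]
ee_rot: [180.0, 0.1, 0.1]
force: [-0.5, -0.1, -0.4]
gripper_width: 15.2
gripper_force: 15.0
```

Call:
send_rows(steps=[[[0,0.03,0.7,0,0.05],[0,0,0.9,0,0.05],[0,0,0.9,0,0.05],[0,0,0.7,0,0.05],[0,0,0.25,0,0.05]]])

```text
time_s: 15.2
ee_pos: [652.7, 31.9, 49.8]
ee_rot: [179.9, 0.5, -0.1]
force: [-0.6, 0.4, -0.5]
gripper_width: 15.3
gripper_force: 15.0
```

Call:
send_rows(steps=[[[0,0,0,0,0.05],[0,0,0,0,0.33],[0,0,0,0,0.33],[0,0,0,0,0.33]]])

```text
time_s: 15.53
ee_pos: [658.4, 33.5, 56.9]
ee_rot: [-180.0, -0.3, -0.0]
force: [0.4, 0.4, 0.4]
gripper_width: 29.4
gripper_force: 0.0
```

Call:
send_rows(steps=[[[0,0,-0.5,0,0.33],[0,0,-0.9,0,0.33],[0,0,-0.9,0,0.33],[0,0,-0.9,0,0.33],[0,0,-0.9,0,0.33]]])

```text
time_s: 15.95
ee_pos: [657.0, 33.8, 222.2]
ee_rot: [180.0, -0.2, -0.0]
force: [1.4, 0.1, 0.6]
gripper_width: 29.8
gripper_force: 0.0
```

Call:
send_rows(steps=[[[-0.565,0.74,-0.2,0,0.45],[-0.565,0.74,-0.2,0,0.45],[-0.565,0.74,-0.2,0,0.45],[-0.565,0.74,-0.2,0,0.45],[-0.565,0.74,0,0,0.45]]])

```text
time_s: 16.37
ee_pos: [543.8, -115.5, 254.1]
ee_rot: [179.9, -0.4, 0.0]
force: [0.8, 0.1, -0.0]
gripper_width: 41.0
gripper_force: 0.0
```

Call:
send_rows(steps=[[[-0.565,0.74,0,0,0.45],[-0.565,0.74,0,0,0.45],[-0.565,0.74,0,0,0.45],[-0.565,0.74,0,0,0.45],[-0.565,0.74,0,0,0.45]]])

```text
time_s: 16.78
ee_pos: [429.8, -263.5, 252.4]
ee_rot: [179.9, -0.2, 0.0]
force: [0.7, -0.3, -0.5]
gripper_width: 41.2
gripper_force: 0.0
```

Call:
send_rows(steps=[[[-0.565,0.74,0,0,0.45],[-0.565,0.74,0,0,0.45],[0,0,0,0,0.45],[0,0,0,0,0.45]]])

```text
time_s: 17.12
ee_pos: [384.8, -322.8, 252.0]
ee_rot: [179.9, -0.1, -0.2]
force: [0.4, 0.5, 0.6]
gripper_width: 41.2
gripper_force: 0.0
```

```bash
python3 -c "
from h import *; stems()"
```

```text
px [359.  36.] n 195 med xyz [ 534.8 -371.2   45.2] ray44 [ 534.8 -371.3]
px [274.  38.] n 192 med xyz [ 533.9 -281.6   45.2] ray44 [ 533.6 -281.6]
px [273. 109.] n 170 med xyz [ 460.4 -277.3   45.1] ray44 [ 460.4 -277.6]
px [354. 117.] n 166 med xyz [ 452.  -367.8   45.1] ray44 [ 452.  -367.7]
tcp [ 385.5 -321.8  251.7]
```

Call:
send_rows(steps=[[[0.84,0.56,0,0,0.45],[0.83,0.56,0,0,0.45],[0,0,1,0,0.45],[0,0,1,0,0.45],[0,0,1,0,0.45]]])

```text
time_s: 17.58
ee_pos: [454.8, -365.5, 130.1]
ee_rot: [179.9, -0.2, 0.1]
force: [-0.8, 0.3, -0.4]
gripper_width: 41.2
gripper_force: 0.0
```

Call:
send_rows(steps=[[[0,0,1,0,0.45],[0,0,0.8,0,0.45],[0,0,0.5,0,0.45],[0,0,0,0,0.45],[0,0,0,0,0.45]]])

```text
time_s: 18.0
ee_pos: [453.3, -365.1, 38.3]
ee_rot: [-180.0, 0.0, 0.1]
force: [0.5, 0.1, 0.5]
gripper_width: 40.8
gripper_force: 0.0
```

Call:
send_rows(steps=[[[0,0,0.15,0,0.3],[0,0,0,0,0.1],[0,0,0,0,0.05],[0,0,0,0,0.05],[0,0,0,0,0.05]]])

```text
time_s: 18.42
ee_pos: [453.0, -366.7, 33.5]
ee_rot: [179.9, -0.1, -0.0]
force: [0.6, 0.6, 1.9]
gripper_width: 15.5
gripper_force: 15.0
```

Call:
send_rows(steps=[[[0,0,-0.5,0,0.05],[0,0,-0.9,0,0.05],[0,0,-0.9,0,0.05],[0,0,-0.9,0,0.05],[0,0,-0.8,0,0.05]]])

```text
time_s: 18.83
ee_pos: [452.4, -366.4, 195.2]
ee_rot: [179.9, -0.1, -0.0]
force: [1.0, -1.2, -0.1]
gripper_width: 15.3
gripper_force: 15.0
```

Call:
send_rows(steps=[[[0.15,-0.46,0,0,0.05],[0.302,-0.91,0,0,0.05],[0.302,-0.91,0,0,0.05],[0.302,-0.91,0,0,0.05],[0.302,-0.91,0,0,0.05]]])

```text
time_s: 19.25
ee_pos: [506.8, -200.8, 192.9]
ee_rot: [180.0, -0.1, -0.1]
force: [-0.1, -0.3, -0.6]
gripper_width: 15.7
gripper_force: 15.0
```

Call:
send_rows(steps=[[[0.302,-0.91,0,0,0.05],[0.302,-0.91,0,0,0.05],[0.302,-0.91,0,0,0.05],[0.302,-0.91,0,0,0.05],[0.302,-0.91,0,0,0.05]]])

```text
time_s: 19.67
ee_pos: [567.4, -18.5, 192.9]
ee_rot: [180.0, -0.0, -0.0]
force: [1.0, -0.6, -0.1]
gripper_width: 15.3
gripper_force: 15.0
```

Call:
send_rows(steps=[[[0.302,-0.91,0,0,0.05],[0.15,-0.45,0,0,0.05],[0,0,0,0,0.05],[0,0,0,0,0.05]]])

```text
time_s: 20.0
ee_pos: [585.2, 34.8, 192.4]
ee_rot: [180.0, 0.0, 0.1]
force: [-0.5, -0.7, 0.6]
gripper_width: 15.3
gripper_force: 15.0
```

Call:
send_rows(steps=[[[0,0,0.7,0,0.05],[0,0,0.9,0,0.05],[0,0,0.9,0,0.05],[0,0,0.7,0,0.05],[0,0,0.28,0,0.05]]])

```text
time_s: 20.42
ee_pos: [583.6, 32.3, 50.1]
ee_rot: [180.0, 0.2, -0.1]
force: [0.3, -0.5, -0.3]
gripper_width: 15.3
gripper_force: 15.0
```

Call:
send_rows(steps=[[[0,0,0,0,0.05],[0,0,0,0,0.05],[0,0,0,0,0.33],[0,0,0,0,0.33],[0,0,0,0,0.33]]])

```text
time_s: 20.83
ee_pos: [586.1, 34.1, 54.8]
ee_rot: [180.0, -0.2, -0.0]
force: [-0.4, -0.5, -0.0]
gripper_width: 29.7
gripper_force: 0.0
```

Call:
send_rows(steps=[[[0,0,-0.5,0,0.33],[0,0,-0.9,0,0.33],[0,0,-0.9,0,0.33],[0,0,-0.9,0,0.33],[0,0,-0.9,0,0.33]]])

```text
time_s: 21.25
ee_pos: [585.0, 34.2, 219.9]
ee_rot: [180.0, -0.1, 0.0]
force: [1.7, -0.7, 0.2]
gripper_width: 30.5
gripper_force: 0.0
```

Call:
send_rows(steps=[[[-0.25,0.45,-0.3,0,0.45],[-0.51,0.83,-0.2,0,0.45],[-0.51,0.83,-0.2,0,0.45],[-0.51,0.83,0,0,0.45],[-0.51,0.83,0,0,0.45]]])

```text
time_s: 21.67
ee_pos: [492.8, -117.7, 246.8]
ee_rot: [179.9, -0.2, 0.1]
force: [0.8, -0.5, -0.3]
gripper_width: 41.2
gripper_force: 0.0
```

Call:
send_rows(steps=[[[-0.51,0.83,0,0,0.45],[-0.51,0.83,0,0,0.45],[-0.51,0.83,0,0,0.45],[-0.51,0.83,0,0,0.45],[-0.51,0.83,0,0,0.45]]])

```text
time_s: 22.08
ee_pos: [390.3, -283.8, 246.3]
ee_rot: [179.9, -0.1, 0.0]
force: [0.9, -0.4, -0.2]
gripper_width: 41.4
gripper_force: 0.0
```

Call:
send_rows(steps=[[[-0.25,0.83,0,0,0.45],[0,0,0,0,0.45],[0,0,0,0,0.45]]])

```text
time_s: 22.33
ee_pos: [380.9, -316.9, 245.8]
ee_rot: [180.0, -0.1, -0.2]
force: [-0.3, 0.3, 1.0]
gripper_width: 41.0
gripper_force: 0.0
```

```bash
python3 -c "
from h import *; stems()"
```

```text
px [366.  30.] n 205 med xyz [ 534.8 -371.2   45.4] ray44 [ 534.7 -371.3]
px [279.  32.] n 203 med xyz [ 533.9 -281.5   45.3] ray44 [ 533.6 -281.5]
px [277. 105.] n 171 med xyz [ 460.3 -277.3   45.1] ray44 [ 460.4 -277.5]
tcp [ 381.4 -315.8  245.7]
```

Call:
send_rows(steps=[[[0.66,-0.33,0.5,0,0.45],[0.66,-0.33,0.5,0,0.45],[0.67,-0.33,0.5,0,0.45],[0,0,1,0,0.45],[0,0,1,0,0.45]]])

```text
time_s: 22.8
ee_pos: [464.2, -274.2, 105.3]
ee_rot: [179.9, -0.2, 0.3]
force: [0.2, 0.3, -0.9]
gripper_width: 40.9
gripper_force: 0.0
```

Call:
send_rows(steps=[[[0,0,0.9,0,0.45],[0,0,0.5,0,0.45],[0,0,0.27,0,0.45],[0,0,0,0,0.45],[0,0,0,0,0.45]]])

```text
time_s: 23.22
ee_pos: [461.7, -274.9, 38.5]
ee_rot: [-180.0, 0.0, 0.1]
force: [0.2, -0.2, -0.1]
gripper_width: 41.0
gripper_force: 0.0
```

Call:
send_rows(steps=[[[-0.02,0.04,0.15,0,0.3],[0,0,0,0,0.1],[0,0,0,0,0.05],[0,0,0,0,0.05],[0,0,0,0,0.05]]])

```text
time_s: 23.63
ee_pos: [460.8, -278.1, 33.0]
ee_rot: [180.0, -0.1, -0.0]
force: [0.2, -0.7, 1.9]
gripper_width: 15.2
gripper_force: 15.0
```

Call:
send_rows(steps=[[[0,0,-0.5,0,0.05],[0,0,-0.9,0,0.05],[0,0,-0.9,0,0.05],[0,0,-0.9,0,0.05],[0,0,-0.8,0,0.05]]])

```text
time_s: 24.05
ee_pos: [460.5, -277.9, 195.0]
ee_rot: [179.9, -0.1, -0.0]
force: [0.8, -1.0, -1.1]
gripper_width: 15.3
gripper_force: 15.0
```

Call:
send_rows(steps=[[[0.2,-0.42,0,0,0.05],[0.4,-0.844,0,0,0.05],[0.4,-0.844,0,0,0.05],[0.4,-0.844,0,0,0.05],[0.4,-0.844,0,0,0.05]]])

```text
time_s: 24.47
ee_pos: [532.7, -124.7, 192.8]
ee_rot: [180.0, -0.0, -0.1]
force: [0.3, -0.1, -0.5]
gripper_width: 15.1
gripper_force: 15.0
```

Call:
send_rows(steps=[[[0.4,-0.844,0,0,0.05],[0.4,-0.844,0,0,0.05],[0.4,-0.844,0,0,0.05],[0.4,-0.844,0,0,0.05],[0.4,-0.844,0,0,0.05]]])

```text
time_s: 24.88
ee_pos: [612.9, 44.5, 192.7]
ee_rot: [180.0, -0.0, -0.0]
force: [0.2, -0.6, 1.2]
gripper_width: 14.7
gripper_force: 15.0
```

Call:
send_rows(steps=[[[0.2,-0.42,0,0,0.05],[0,0,0,0,0.05],[0,0,0,0,0.05]]])

```text
time_s: 25.13
ee_pos: [620.4, 60.2, 192.1]
ee_rot: [180.0, 0.0, 0.1]
force: [-0.7, -1.1, -0.7]
gripper_width: 15.4
gripper_force: 15.0
```

Call:
send_rows(steps=[[[0.03,0,0.7,0,0.05],[0,0,0.9,0,0.05],[0,0,0.9,0,0.05],[0,0,0.7,0,0.05],[0,0,0.28,0,0.05]]])

```text
time_s: 25.55
ee_pos: [618.4, 57.7, 49.3]
ee_rot: [179.9, 0.4, -0.1]
force: [-1.3, 0.5, -0.7]
gripper_width: 15.3
gripper_force: 15.0
```

Call:
send_rows(steps=[[[0,0,0,0,0.05],[0,0,0,0,0.05],[0,0,0,0,0.3],[0,0,0,0,0.3],[0,0,0,0,0.3]]])

```text
time_s: 25.97
ee_pos: [622.8, 59.5, 55.1]
ee_rot: [-180.0, -0.2, -0.0]
force: [0.6, 0.4, -0.8]
gripper_width: 26.7
gripper_force: 0.0
```

Call:
send_rows(steps=[[[0,0,-0.5,0,0.3],[0,0,-0.9,0,0.3],[0,0,-0.9,0,0.3],[0,0,-0.9,0,0.3],[0,0,-0.9,0,0.3]]])

```text
time_s: 26.38
ee_pos: [621.5, 59.7, 220.1]
ee_rot: [180.0, -0.1, 0.0]
force: [0.4, -0.1, -0.5]
gripper_width: 27.0
gripper_force: 0.0
```

Call:
send_rows(steps=[[[-0.25,0.45,-0.3,0,0.45],[-0.51,0.83,-0.2,0,0.45],[-0.51,0.83,-0.2,0,0.45],[-0.51,0.83,0,0,0.45],[-0.51,0.83,0,0,0.45]]])

```text
time_s: 26.8
ee_pos: [529.4, -92.3, 247.0]
ee_rot: [179.9, -0.2, 0.0]
force: [0.4, -0.8, 0.3]
gripper_width: 41.1
gripper_force: 0.0
```

Call:
send_rows(steps=[[[-0.51,0.83,0,0,0.45],[-0.51,0.83,0,0,0.45],[-0.51,0.83,0,0,0.45],[-0.51,0.83,0,0,0.45],[-0.51,0.83,0,0,0.45]]])

```text
time_s: 27.22
ee_pos: [426.8, -258.5, 246.4]
ee_rot: [179.9, -0.1, 0.0]
force: [1.8, 0.0, 1.0]
gripper_width: 40.9
gripper_force: 0.0
```

Call:
send_rows(steps=[[[0,0.7,0,0,0.45],[0,0,0,0,0.45],[0,0,0,0,0.45]]])

```text
time_s: 27.47
ee_pos: [427.8, -286.3, 246.0]
ee_rot: [180.0, -0.1, -0.2]
force: [0.1, 0.9, -0.4]
gripper_width: 41.1
gripper_force: 0.0
```

```bash
python3 -c "
from h import *; stems()"
```

```text
px [309.  79.] n 182 med xyz [ 534.6 -281.3   45.1] ray44 [ 534.2 -281.3]
px [393.  77.] n 196 med xyz [ 535.6 -370.9   45.1] ray44 [ 535.4 -370.8]
tcp [ 427.9 -285.2  245.8]
```

Call:
send_rows(steps=[[[0.89,-0.04,0.4,0,0.45],[0.89,-0.04,0.4,0,0.45],[0.89,-0.04,0.4,0,0.45],[0,0,1,0,0.45],[0,0,1,0,0.45]]])

```text
time_s: 27.93
ee_pos: [538.4, -278.9, 117.4]
ee_rot: [179.9, -0.3, 0.2]
force: [0.3, 0.4, -1.0]
gripper_width: 41.1
gripper_force: 0.0
```

Call:
send_rows(steps=[[[0,0,0.95,0,0.45],[0,0,0.7,0,0.45],[0,0,0.32,0,0.45],[0,0,0,0,0.45],[0,0,0,0,0.45]]])

```text
time_s: 28.35
ee_pos: [535.3, -279.1, 38.4]
ee_rot: [-180.0, 0.0, 0.1]
force: [0.4, 0.9, 0.3]
gripper_width: 40.6
gripper_force: 0.0
```

Call:
send_rows(steps=[[[-0.01,0.03,0.15,0,0.3],[0,0,0,0,0.1],[0,0,0,0,0.05],[0,0,0,0,0.05],[0,0,0,0,0.05]]])

```text
time_s: 28.77
ee_pos: [534.9, -281.9, 33.3]
ee_rot: [179.9, -0.1, -0.0]
force: [0.3, -0.1, 2.9]
gripper_width: 15.0
gripper_force: 15.0
```

Call:
send_rows(steps=[[[0,0,-0.5,0,0.05],[0,0,-0.9,0,0.05],[0,0,-0.9,0,0.05],[0,0,-0.9,0,0.05],[0,0,-0.8,0,0.05]]])

```text
time_s: 29.18
ee_pos: [534.5, -281.7, 195.2]
ee_rot: [179.9, -0.1, -0.0]
force: [0.4, 0.2, -0.3]
gripper_width: 15.2
gripper_force: 15.0
```

Call:
send_rows(steps=[[[0.14,-0.45,0,0,0.05],[0.274,-0.9,0,0,0.05],[0.274,-0.9,0,0,0.05],[0.274,-0.9,0,0,0.05],[0.274,-0.9,0,0,0.05]]])

```text
time_s: 29.6
ee_pos: [584.0, -118.3, 192.9]
ee_rot: [180.0, -0.0, -0.1]
force: [-0.1, -0.5, -0.4]
gripper_width: 15.1
gripper_force: 15.0
```

Call:
send_rows(steps=[[[0.274,-0.9,0,0,0.05],[0.274,-0.9,0,0,0.05],[0.274,-0.9,0,0,0.05],[0.14,-0.45,0,0,0.05],[0,0,0,0,0.05]]])

```text
time_s: 30.02
ee_pos: [623.3, 10.5, 192.4]
ee_rot: [-179.9, -0.1, 0.2]
force: [-0.3, -1.2, 0.2]
gripper_width: 15.0
gripper_force: 15.0
```

Call:
send_rows(steps=[[[0,0,0,0,0.05],[0,0,0,0,0.05]]])

```text
time_s: 30.18
ee_pos: [622.0, 5.6, 192.4]
ee_rot: [180.0, 0.0, -0.0]
force: [0.0, 0.4, 0.7]
gripper_width: 15.2
gripper_force: 15.0
```

Call:
send_rows(steps=[[[0,-0.02,0.7,0,0.05],[0,0,0.9,0,0.05],[0,0,0.9,0,0.05],[0,0,0.7,0,0.05],[0,0,0.25,0,0.05]]])

```text
time_s: 30.6
ee_pos: [618.9, 5.3, 50.1]
ee_rot: [180.0, 0.5, -0.1]
force: [-0.4, 0.4, -0.3]
gripper_width: 15.6
gripper_force: 15.0
```

Call:
send_rows(steps=[[[0,0,0,0,0.05],[0,0,0,0,0.05],[0,0,0,0,0.3],[0,0,0,0,0.3],[0,0,0,0,0.3]]])

```text
time_s: 31.02
ee_pos: [623.6, 7.1, 56.3]
ee_rot: [180.0, -0.2, -0.0]
force: [-0.7, -0.1, -0.8]
gripper_width: 27.2
gripper_force: 0.0
```

Call:
send_rows(steps=[[[0,0,-0.5,0,0.3],[0,0,-0.9,0,0.3],[0,0,-0.9,0,0.3],[0,0,-0.9,0,0.3],[0,0,-0.9,0,0.3]]])

```text
time_s: 31.43
ee_pos: [622.3, 7.3, 221.3]
ee_rot: [180.0, -0.1, -0.0]
force: [1.8, -0.6, 0.8]
gripper_width: 27.4
gripper_force: 0.0
```

Call:
send_rows(steps=[[[-0.25,0.45,-0.3,0,0.45],[-0.485,0.843,-0.2,0,0.45],[-0.485,0.843,-0.2,0,0.45],[-0.485,0.843,0,0,0.45],[-0.485,0.843,0,0,0.45]]])

```text
time_s: 31.85
ee_pos: [534.2, -146.8, 248.3]
ee_rot: [179.9, -0.2, 0.1]
force: [-0.4, -0.5, -0.2]
gripper_width: 41.3
gripper_force: 0.0
```

Call:
send_rows(steps=[[[-0.485,0.843,0,0,0.45],[-0.485,0.843,0,0,0.45],[-0.485,0.843,0,0,0.45],[-0.485,0.843,0,0,0.45],[-0.485,0.843,0,0,0.45]]])

```text
time_s: 32.27
ee_pos: [436.6, -315.6, 247.7]
ee_rot: [179.9, -0.1, 0.0]
force: [0.3, 0.1, -0.4]
gripper_width: 41.2
gripper_force: 0.0
```

Call:
send_rows(steps=[[[0,0,0,0,0.45],[0,0,0,0,0.45]]])

```text
time_s: 32.43
ee_pos: [436.8, -315.7, 247.3]
ee_rot: [179.9, -0.1, -0.2]
force: [-0.4, -1.4, -0.6]
gripper_width: 41.1
gripper_force: 0.0
```

```bash
python3 -c "
from h import *; stems(); grab('wrist','w5')
t=grab('top')
cv2.imwrite('pics/t5c.png',cv2.resize(t['pixels'][150:265,200:430],None,fx=3.4,fy=3.4,interpolation=cv2.INTER_CUBIC)[:,:,::-1])"
```

```text
px [365.  86.] n 181 med xyz [ 535.7 -371.    45.1] ray44 [ 535.5 -371.1]
tcp [ 437.5 -314.5  247.2]
```

View pics/t5c.png

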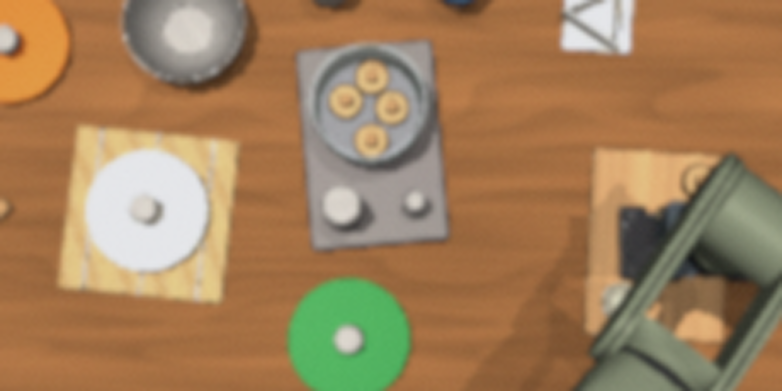

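Four mushrooms stand in the canister in the top crop, at (371,75), (346,101), (392,107) and (371,141). The last one is on the board at (697,180).

Call:
send_rows(steps=[[[0.82,0.463,0.3,0,0.45],[0.82,0.463,0.3,0,0.45],[0.82,0.463,0.3,0,0.45],[0,0,1,0,0.45],[0,0,1,0,0.45]]])

```text
time_s: 33.0
ee_pos: [540.4, -369.9, 130.5]
ee_rot: [179.8, -0.3, 0.2]
force: [0.8, -0.5, -1.2]
gripper_width: 40.9
gripper_force: 0.0
```

Call:
send_rows(steps=[[[0,0,1,0,0.45],[0,0,0.9,0,0.45],[0,0,0.42,0,0.45],[0,0,0,0,0.45],[0,0,0,0,0.45]]])

```text
time_s: 33.42
ee_pos: [536.9, -368.4, 37.1]
ee_rot: [-180.0, 0.1, 0.1]
force: [0.8, 0.5, 0.8]
gripper_width: 41.2
gripper_force: 0.0
```

Call:
send_rows(steps=[[[-0.02,0.05,0.1,0,0.3],[0,0,0,0,0.1],[0,0,0,0,0.05],[0,0,0,0,0.05],[0,0,0,0,0.05]]])

```text
time_s: 33.83
ee_pos: [535.9, -372.2, 34.9]
ee_rot: [179.9, -0.1, -0.0]
force: [0.2, 0.2, 2.3]
gripper_width: 15.1
gripper_force: 15.0
```

Call:
send_rows(steps=[[[0,0,-0.5,0,0.05],[0,0,-0.9,0,0.05],[0,0,-0.9,0,0.05],[0,0,-0.9,0,0.05],[0,0,-0.8,0,0.05]]])

```text
time_s: 34.25
ee_pos: [535.3, -372.0, 196.5]
ee_rot: [179.9, -0.1, -0.0]
force: [0.8, -0.3, 0.2]
gripper_width: 15.1
gripper_force: 15.0
```

Call:
send_rows(steps=[[[0.1,-0.46,0,0,0.05],[0.195,-0.92,0,0,0.05],[0.195,-0.92,0,0,0.05],[0.195,-0.92,0,0,0.05],[0.195,-0.92,0,0,0.05]]])

```text
time_s: 34.67
ee_pos: [570.4, -204.9, 194.1]
ee_rot: [180.0, -0.0, -0.1]
force: [1.4, -0.2, -0.5]
gripper_width: 14.6
gripper_force: 15.0
```

Call:
send_rows(steps=[[[0.195,-0.92,0,0,0.05],[0.195,-0.92,0,0,0.05],[0.195,-0.92,0,0,0.05],[0.195,-0.92,0,0,0.05],[0.195,-0.92,0,0,0.05]]])

```text
time_s: 35.08
ee_pos: [609.6, -20.5, 194.1]
ee_rot: [180.0, -0.0, -0.0]
force: [-0.3, -0.4, -0.2]
gripper_width: 15.3
gripper_force: 15.0
```

Call:
send_rows(steps=[[[0.195,-0.92,0,0,0.05],[0.1,-0.46,0,0,0.05],[0,0,0,0,0.05],[0,0,0,0,0.05]]])

```text
time_s: 35.42
ee_pos: [621.3, 33.6, 193.7]
ee_rot: [180.0, -0.0, 0.1]
force: [-0.3, -0.4, 0.7]
gripper_width: 15.3
gripper_force: 15.0
```

Call:
send_rows(steps=[[[0,0,0.6,0,0.05],[0,0,0.8,0,0.05],[0,0,0.7,0,0.05],[0,0,0.4,0,0.05],[0,0,0.15,0,0.05]]])

```text
time_s: 35.83
ee_pos: [619.0, 31.0, 84.6]
ee_rot: [179.9, 0.3, -0.1]
force: [0.0, -0.0, -0.0]
gripper_width: 15.1
gripper_force: 15.0
```

Call:
send_rows(steps=[[[0,0,0.05,0,0.05],[0,0,0,0,0.05],[0,0,0,0,0.3],[0,0,0,0,0.3],[0,0,0,0,0.3]]])

```text
time_s: 36.25
ee_pos: [622.2, 32.9, 86.9]
ee_rot: [180.0, -0.2, -0.0]
force: [0.0, -0.8, -0.8]
gripper_width: 26.8
gripper_force: 0.0
```

Call:
send_rows(steps=[[[0,0,-0.3,0,0.3],[0,0,-0.9,0,0.3],[0,0,-0.9,0,0.3],[0,0,-0.9,0,0.4],[0,0,-0.9,0,0.5]]])

```text
time_s: 36.67
ee_pos: [621.2, 33.0, 244.1]
ee_rot: [180.0, -0.1, 0.0]
force: [0.6, -0.1, -0.3]
gripper_width: 38.0
gripper_force: 0.0
```

Call:
send_rows(steps=[[[-0.5,0,0,0,0.5],[-0.8,0,0,0,0.6],[-0.7,0,0,0,0.7],[0,0,0,0,0.7],[0,0,0,0,0.7]]])

```text
time_s: 37.08
ee_pos: [540.7, 33.1, 242.9]
ee_rot: [180.0, -0.1, 0.0]
force: [-0.2, 0.5, 0.5]
gripper_width: 64.0
gripper_force: 0.0
```

```bash
python3 -c "
from h import *; f=grab('wrist','w6'); P=cloud(f)
d=np.hypot(P[...,0]-622,P[...,1]-34); q=P[(d<55)&(f['depth']>0)]
print(np.percentile(q[:,2],[5,50,95,99,100]))
print('n>90',(q[:,2]>90).sum(), q[q[:,2].argmax()].round(1), env.state()['ee_pos'])"
```

```text
[ 26.02725408  61.48226945 340.99338358 370.98143039 373.31334852]
n>90 5611 [567.2  38.4 373.3] [541.81618431  33.07201183 242.68191709]
```

View pics/w6.png

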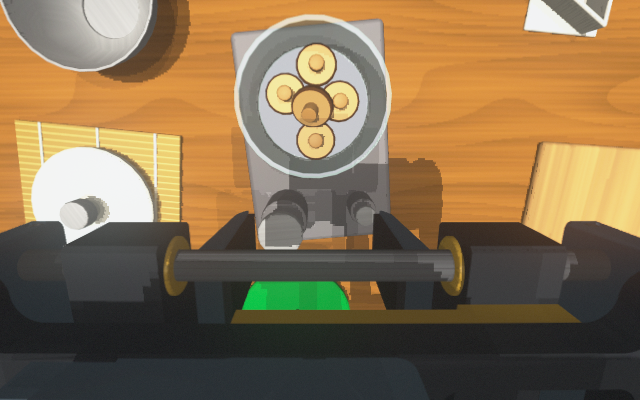

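All five are in the canister; the fifth sits in the middle on top, with its stem at (310,110). I'll check its height and the lid knob.

```bash
python3 -c "
from h import *; f=grab('wrist'); P=cloud(f); Z=P[...,2]
a=P[70:150,265:360].reshape(-1,3); a=a[a[:,2]<130]; print(a[:,2].max(), a[a[:,2].argmax()])
print('rim',circ(f,(Z>104)&(Z<118),(220,5,400,185),110))
m=(Z>48)&(Z<70); print('knob',circ(f,m,(50,185,120,225),56))
print(P[212,78])
t=grab('top'); print('lid top', circ(t,(cv2.cvtColor(t['pixels'],cv2.COLOR_RGB2HSV)[...,1]<40)&(t['pixels'].min(2)>185),(215,185,270,240),24))
m=(cloud(t)[...,2]>45); print('knob top',circ(t,m,(215,185,270,240),56,6))"
```

```text
85.3458438892377 [577.91378987  81.48513419  85.34584389]
rim [(array([621.5,  34.7]), array([138. , 138.5]))]
knob [(array([502.4, 303.1]), array([27.3, 37.8]))]
[504.87437818 299.69497379  56.33107846]
lid top [(array([501.4, 305.5]), array([144.9, 145.1]))]
knob top [(array([502.8, 306.9]), array([26.7, 32. ]))]
```

Call:
send_rows(steps=[[[-0.13,-0.85,0,0,0.7],[-0.13,-0.85,0,0,0.7],[-0.13,-0.85,0,0,0.7],[-0.13,-0.85,0,0,0.7],[-0.13,-0.85,0,0,0.7]]])

```text
time_s: 37.65
ee_pos: [516.2, 204.8, 241.3]
ee_rot: [-180.0, -0.0, -0.0]
force: [1.2, 0.7, 0.3]
gripper_width: 63.8
gripper_force: 0.0
```

Call:
send_rows(steps=[[[-0.13,-0.85,0,0,0.7],[-0.13,-0.85,0,0,0.7],[-0.13,-0.85,0,0,0.7],[0,0,0.8,0,0.7],[0,0,0.8,0,0.7]]])

```text
time_s: 38.07
ee_pos: [501.6, 308.5, 178.0]
ee_rot: [-179.8, -0.3, 0.2]
force: [-0.4, -0.7, -0.8]
gripper_width: 63.4
gripper_force: 0.0
```

Call:
send_rows(steps=[[[0,0,0.8,0,0.7],[0,0,0.8,0,0.7],[0,0,0.7,0,0.7],[0,0,0,0,0.7],[0,0,0,0,0.7]]])

```text
time_s: 38.48
ee_pos: [499.9, 305.0, 84.2]
ee_rot: [179.9, 0.1, -0.0]
force: [0.2, 0.6, 1.6]
gripper_width: 63.9
gripper_force: 0.0
```

Call:
send_rows(steps=[[[0,0,0.6,0,0.7],[0,0,0.5,0,0.7],[0,0,0.17,0,0.7],[0,0,0,0,0.7],[0,0,0,0,0.7]]])

```text
time_s: 38.9
ee_pos: [501.2, 305.7, 36.3]
ee_rot: [-179.9, -0.1, -0.0]
force: [-0.2, 0.2, 0.9]
gripper_width: 63.9
gripper_force: 0.0
```

Call:
send_rows(steps=[[[0,0,0,0,0.25],[0,0,0,0,0.1],[0,0,0,0,0.1],[0,0,0,0,0.1],[0,0,0,0,0.1]]], squeeze=40)

```text
time_s: 39.32
ee_pos: [500.0, 305.1, 35.2]
ee_rot: [-180.0, -0.0, -0.0]
force: [-0.5, -2.0, 3.7]
gripper_width: 33.5
gripper_force: 21.6
```

Call:
send_rows(steps=[[[0,0,0,0,0.1],[0,0,0,0,0.1],[0,0,0,0,0.1]]])

```text
time_s: 39.57
ee_pos: [500.1, 305.1, 35.2]
ee_rot: [-180.0, -0.0, -0.0]
force: [-0.5, -0.3, 4.9]
gripper_width: 33.3
gripper_force: 40.0
```

Call:
send_rows(steps=[[[0,0,-0.3,0,0.1],[0,0,-0.8,0,0.1],[0,0,-1,0,0.1],[0,0,-1,0,0.1],[0,0,-0.9,0,0.1]]])

```text
time_s: 39.98
ee_pos: [499.5, 304.8, 196.2]
ee_rot: [180.0, 0.0, -0.0]
force: [0.6, -0.9, -2.2]
gripper_width: 32.9
gripper_force: 40.0
```

Call:
send_rows(steps=[[[0.19,0.42,0,0,0.1],[0.38,0.845,0,0,0.1],[0.38,0.845,0,0,0.1],[0.38,0.845,0,0,0.1],[0.38,0.845,0,0,0.1]]])

```text
time_s: 40.4
ee_pos: [568.1, 151.4, 194.0]
ee_rot: [180.0, 0.1, 0.0]
force: [0.4, 1.4, -1.5]
gripper_width: 33.4
gripper_force: 40.0
```

Call:
send_rows(steps=[[[0.38,0.845,0,0,0.1],[0.38,0.845,0,0,0.1],[0.38,0.845,0,0,0.1],[0.2,0.42,0,0,0.1],[0,0,0,0,0.1]]])

```text
time_s: 40.82
ee_pos: [622.9, 30.5, 193.4]
ee_rot: [179.9, 0.0, -0.3]
force: [0.9, 0.2, -2.0]
gripper_width: 33.1
gripper_force: 40.0
```

Call:
send_rows(steps=[[[0,0,0,0,0.1],[0,0,0,0,0.1]]])

```text
time_s: 40.98
ee_pos: [621.0, 35.4, 194.0]
ee_rot: [-180.0, 0.1, -0.0]
force: [-0.3, 0.4, -2.0]
gripper_width: 33.0
gripper_force: 40.0
```

```bash
python3 -c "
from h import *; s=env.state(); print(s['ee_pos'],s['gripper_width']); f=grab('wrist'); P=cloud(f); 
# fit plane on flange top
d=np.hypot(P[...,0]-622,P[...,1]-34.5); m=(d>35)&(d<70)&(P[...,2]>150)&(P[...,2]<210); m[215:]=0
q=P[m]; A=np.c_[q[:,:2]-[622,34.5],np.ones(len(q))]; c=np.linalg.lstsq(A,q[:,2],rcond=None)[0]; r=q[:,2]-A@c; k=abs(r)<3; c=np.linalg.lstsq(A[k],q[k,2],rcond=None)[0]; print(k.sum(),'tilt deg',np.degrees(c[:2]),'z',c[2])
e=m.copy(); e=((P[...,2]>150)&(P[...,2]<210)&(np.arange(400)[:,None]<200)).astype(np.uint8); 
cs=max(cv2.findContours(e,0,1)[0],key=len); w=ray(f,cs,c[2])[:,:2]; w=w[w[:,0]>635]
from scipy.optimize import least_squares
print(least_squares(lambda p:np.hypot(w[:,0]-p[0],w[:,1]-p[1])-p[2],[622,34,75],loss='soft_l1').x)"
```

```text
[621.03487292  35.38236523 193.9657133 ] 33.02980969818335
16181 tilt deg [-0.1154891  -0.01499896] z 184.03413176608518
[655.36788361  35.92811286  45.13810295]
```

Call:
send_rows(steps=[[[0.02,0.02,0.4,0,0.1],[0,0,0.5,0,0.1],[0,0,0.3,0,0.1],[0,0,0.1,0,0.1],[0,0,0,0,0.1]]])

```text
time_s: 41.45
ee_pos: [621.4, 35.2, 141.6]
ee_rot: [-180.0, 0.2, 0.1]
force: [-0.4, 0.3, -1.2]
gripper_width: 33.0
gripper_force: 40.0
```

Call:
send_rows(steps=[[[0,0,0.1,0,0.1],[0,0,0.1,0,0.1],[0,0,0,0,0.1],[0,0,0,0,0.1]]])

```text
time_s: 41.78
ee_pos: [622.7, 34.1, 135.1]
ee_rot: [180.0, -0.0, -0.0]
force: [0.5, -0.3, -1.9]
gripper_width: 33.3
gripper_force: 40.0
```

Call:
send_rows(steps=[[[0,0,0.08,0,0.1],[0,0,0,0,0.1],[0,0,0,0,0.1]]])

```text
time_s: 42.03
ee_pos: [622.5, 33.9, 131.5]
ee_rot: [180.0, 0.0, -0.0]
force: [-0.0, -1.2, -0.9]
gripper_width: 33.0
gripper_force: 40.0
```

Call:
send_rows(steps=[[[0,0,0.05,0,0.1],[0,0,0,0,0.1],[0,0,0,0,0.1]]])

```text
time_s: 42.28
ee_pos: [622.6, 33.9, 129.5]
ee_rot: [180.0, 0.0, -0.0]
force: [-0.8, 0.3, -1.9]
gripper_width: 33.3
gripper_force: 40.0
```

Call:
send_rows(steps=[[[0,0,0.05,0,0.1],[0,0,0,0,0.1],[0,0,0,0,0.1]]])

```text
time_s: 42.53
ee_pos: [622.7, 33.9, 129.3]
ee_rot: [180.0, -0.1, -0.0]
force: [-2.6, -0.3, 6.3]
gripper_width: 33.2
gripper_force: 40.0
```

Call:
send_rows(steps=[[[0,0,0,0,0.4],[0,0,0,0,0.7],[0,0,0,0,0.7],[0,0,0,0,0.7],[0,0,-0.4,0,0.7]]])

```text
time_s: 42.95
ee_pos: [620.4, 33.9, 140.4]
ee_rot: [180.0, 0.4, -0.0]
force: [-0.7, 0.7, 0.0]
gripper_width: 60.1
gripper_force: 0.0
```

Call:
send_rows(steps=[[[0,0,-0.6,0,0.7],[0,0,-0.8,0,0.3],[0,0,-0.8,0,0],[0,0,-0.5,0,0],[0,0,0,0,0]]])

```text
time_s: 43.37
ee_pos: [625.1, 34.1, 257.0]
ee_rot: [-180.0, -0.6, -0.0]
force: [1.2, 0.5, 0.4]
gripper_width: 39.9
gripper_force: 0.0
```

Call:
send_rows(steps=[[[-0.775,-0.195,0,0,0],[-0.775,-0.195,0,0,0],[-0.775,-0.195,0,0,0],[-0.775,-0.195,0,0,0],[0,0,0,0,0]]])

```text
time_s: 43.78
ee_pos: [492.4, 66.0, 250.5]
ee_rot: [-180.0, 0.4, 0.1]
force: [-1.7, -0.7, -0.7]
gripper_width: 6.4
gripper_force: 0.0
```

Call:
send_rows(steps=[[[0,0,0,0,0],[0,0,0,0,0]]])

```text
time_s: 43.95
ee_pos: [499.1, 65.2, 251.2]
ee_rot: [180.0, -0.0, 0.0]
force: [0.3, -0.0, 1.0]
gripper_width: 0.5
gripper_force: 0.0
```

```bash
python3 -c "
from h import *; s=env.state(); print(s['ee_pos'],s['gripper_width']); f=grab('wrist','w7'); P=cloud(f); Z=P[...,2]
d=np.hypot(P[...,0]-622,P[...,1]-34); m=(d>30)&(d<70)&(Z>105)&(Z<130)
q=P[m]; A=np.c_[q[:,:2]-[622,34],np.ones(len(q))]; c=np.linalg.lstsq(A,q[:,2],rcond=None)[0]; print('tilt deg',np.degrees(c[:2]),'z',c[2])
print('pump',circ(f,(Z>105)&(Z<125)&(P[...,0]<530),(180,150,350,230),115)); print('knob',circ(f,(Z>140)&(Z<160)&(P[...,0]>590),(200,0,400,110),150))"
```

```text
[499.10477399  65.16315382 251.24890362] 0.4912414434464174
tilt deg [0.09623361 0.00527159] z 119.52702921764278
pump [(array([498.8,  65.7]), array([42.3, 43.3]))]
knob [(array([620.5,  34.9]), array([32.5, 33.4]))]
```

View pics/w7.png

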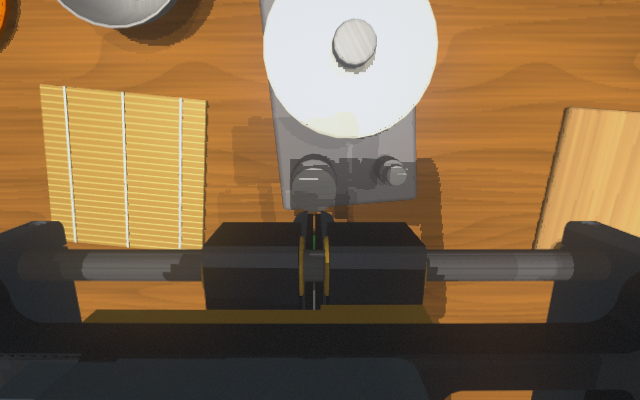

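The lid sits flat, with the knob at (355,43) where it was before. The TCP is above the pump head at (314,180).

Call:
send_rows(steps=[[[0,0,0.7,0,0],[0,0,0.9,0,0],[0,0,0.9,0,0],[0,0,0.6,0,0],[0,0,0.15,0,0]]])

```text
time_s: 44.42
ee_pos: [496.6, 64.5, 116.9]
ee_rot: [179.9, 0.5, -0.1]
force: [0.5, -0.9, -0.2]
gripper_width: 0.6
gripper_force: 0.0
```

Call:
send_rows(steps=[[[0,0,0,0,0],[0,0,0.2,0,0],[0,0,0.2,0,0],[0,0,0.2,0,0],[0,0,0,0,0]]])

```text
time_s: 44.83
ee_pos: [501.1, 65.3, 98.6]
ee_rot: [-180.0, -0.3, -0.0]
force: [1.3, -0.7, 6.8]
gripper_width: 0.6
gripper_force: 3.7
```

Call:
send_rows(steps=[[[0,0,0.15,0,0],[0,0,0.08,0,0],[0,0,0,0,0],[0,0,0,0,0]]])

```text
time_s: 45.17
ee_pos: [501.2, 65.3, 90.9]
ee_rot: [-180.0, -0.4, -0.0]
force: [0.4, -0.7, 8.9]
gripper_width: 0.3
gripper_force: 4.7
```

Call:
send_rows(steps=[[[0,0,0.03,0,0],[0,0,0,0,0],[0,0,0,0,0]]])

```text
time_s: 45.42
ee_pos: [501.2, 65.2, 90.3]
ee_rot: [-180.0, -0.4, -0.0]
force: [-1.7, -0.4, 12.4]
gripper_width: 0.6
gripper_force: 6.4
```

Call:
send_rows(steps=[[[0,0,0.03,0,0],[0,0,0,0,0],[0,0,0,0,0]]])

```text
time_s: 45.67
ee_pos: [501.2, 65.3, 90.2]
ee_rot: [-180.0, -0.4, -0.0]
force: [-2.7, -0.0, 20.2]
gripper_width: 0.3
gripper_force: 10.4
```

Call:
send_rows(steps=[[[0,0,-0.2,0,0],[0,0,-0.3,0,0],[0,0,-0.33,0,0],[0,0,0,0,0],[0,0,0,0,0]]])

```text
time_s: 46.08
ee_pos: [499.2, 65.3, 120.0]
ee_rot: [-180.0, -0.1, -0.0]
force: [0.3, -0.3, -0.4]
gripper_width: 0.2
gripper_force: 0.0
```

Call:
send_rows(steps=[[[0,0,0.2,0,0],[0,0,0.2,0,0],[0,0,0.2,0,0],[0,0,0.15,0,0],[0,0,0.08,0,0]]])

```text
time_s: 46.5
ee_pos: [499.9, 65.3, 89.8]
ee_rot: [-180.0, -0.2, -0.0]
force: [-12.6, -1.7, 64.2]
gripper_width: 0.3
gripper_force: 32.2
```

Call:
send_rows(steps=[[[0,0,0,0,0],[0,0,0,0,0],[0,0,0,0,0]]])

```text
time_s: 46.75
ee_pos: [499.7, 65.3, 90.0]
ee_rot: [-180.0, -0.2, -0.0]
force: [-7.4, -1.7, 38.6]
gripper_width: 0.4
gripper_force: 19.4
```

Call:
send_rows(steps=[[[0,0,-0.2,0,0],[0,0,-0.3,0,0],[0,0,-0.33,0,0],[0,0,0,0,0],[0,0,0,0,0]]])

```text
time_s: 47.17
ee_pos: [497.8, 65.1, 117.9]
ee_rot: [180.0, 0.1, -0.0]
force: [0.2, -0.5, -0.4]
gripper_width: 0.4
gripper_force: 0.0
```

Call:
send_rows(steps=[[[0,0,0.2,0,0],[0,0,0.2,0,0],[0,0,0.2,0,0],[0,0,0.15,0,0],[0,0,0.08,0,0]]])

```text
time_s: 47.58
ee_pos: [498.6, 65.2, 89.7]
ee_rot: [180.0, 0.0, -0.0]
force: [-16.7, -1.7, 69.1]
gripper_width: 0.1
gripper_force: 34.6
```

Call:
send_rows(steps=[[[0,0,0,0,0],[0,0,0,0,0],[0,0,0,0,0]]])

```text
time_s: 47.83
ee_pos: [498.5, 65.2, 90.0]
ee_rot: [-180.0, -0.1, -0.0]
force: [-11.5, -1.6, 43.5]
gripper_width: 0.8
gripper_force: 21.7
```

Call:
send_rows(steps=[[[0,0,-0.2,0,0],[0,0,-0.3,0,0],[0,0,-0.33,0,0],[0,0,0,0,0],[0,0,0,0,0]]])

```text
time_s: 48.25
ee_pos: [497.7, 65.1, 117.6]
ee_rot: [180.0, 0.1, -0.0]
force: [-0.5, 0.2, 0.2]
gripper_width: 0.2
gripper_force: 0.0
```

Call:
send_rows(steps=[[[0,0,-0.5,0,0],[0,0,-0.9,0,0],[0,0,-0.9,0,0],[0,0,-0.9,0,0],[0,0,-0.6,0,0]]])

```text
time_s: 48.67
ee_pos: [498.8, 65.2, 272.0]
ee_rot: [180.0, 0.0, -0.0]
force: [0.5, -0.0, -0.1]
gripper_width: 0.1
gripper_force: 0.0
```

Call:
send_rows(steps=[[[-0.5,0,0,0,0],[-0.7,0,0,0,0],[-0.7,0,0,0,0],[0,0,0,0,0],[0,0,0,0,0]]])

```text
time_s: 49.08
ee_pos: [421.2, 65.1, 269.4]
ee_rot: [180.0, 0.2, 0.0]
force: [0.2, -0.5, -0.2]
gripper_width: 0.4
gripper_force: 0.0
```

```bash
python3 -c "
from h import *; f=grab('wrist'); P=cloud(f); Z=P[...,2]
print('pump',circ(f,(Z>105)&(Z<125)&(P[...,0]<530)&(P[...,0]>470),(180,100,450,225),115)); print('knob',circ(f,(Z>140)&(Z<160)&(P[...,0]>590),(150,0,450,110),150))
print('vent',circ(f,(Z>72)&(Z<88)&(abs(P[...,0]-506)<20)&(abs(P[...,1]+21)<20),(180,80,500,220),80))
g=grab('scene')
cv2.imwrite('pics/s9.png',cv2.resize(g['pixels'][110:310,190:470],None,fx=2.8,fy=2.8)[:,:,::-1])"
```

```text
pump [(array([491.8,  65.7]), array([27.4, 45.2]))]
knob []
vent [(array([506.3, -20.4]), array([20.4, 21.3]))]
```

View pics/s9.png

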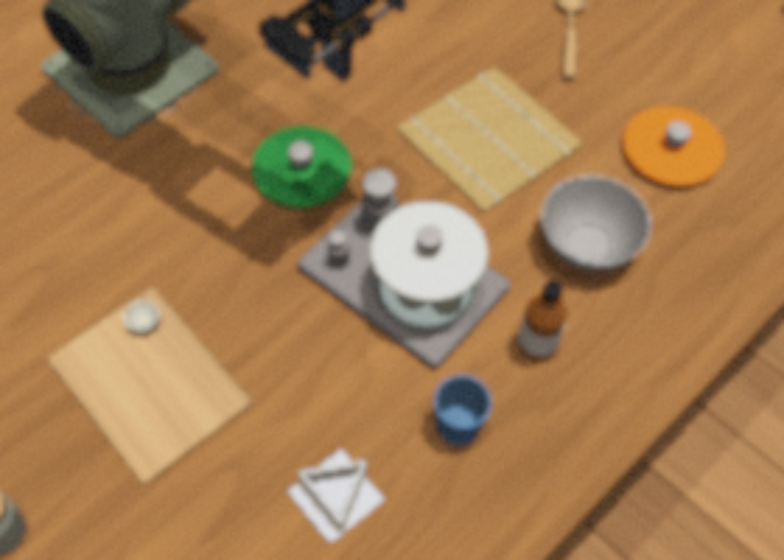

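The scene crop shows the lid seated on the canister at (430,250) with the mushrooms inside. Both plungers are up, the board holds only the dish at (141,317), and everything else is where it was. I'm handing in.

```bash
python3 -c "
from h import *; print(env.job_done())"
```

```text
the job is handed in; nothing more can be done
None
```

The job is handed in: I let the vacuum go, put all five mushrooms in the canister, seated the lid again and gave the pump three full strokes; the last two peaked near 69 N at the wrist (limit 120 N), pressed with the fingertips.

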